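# Slide a watch holder through the spring flap of a dust tray

### The job

Using only the fingers, push the orange spring flap of the dust tray inwards with one finger and, while that finger keeps it open, push the blue watch holder along its lane through the doorway with the other finger, far enough in that the flap springs fully shut behind it. The holder must not push the flap open itself, and it stays flat on the tray: do not lift it. Leave the bowl, the loupe and the screwdriver stand where they are.

Things in the scene. Friction and masses are not known exactly. Their poses are not given: they have to be found in the camera images.
- tray: Fixed dust tray on a white base plate 8 mm thick. Origin on the bench under the doorway, on the lane's middle line; +x points inwards along the lane, +y to the hinge side, z up. Plate: x -160 to 215, y -70 to 90 mm. Doorway: gap in a grey wall 6 mm thick at x = 0, from y = -24 to 62, open at the top. That wall stands 44 mm above the plate.
- lane_start (a point): Outer end of the lane, on the plate's top, middle of the lane (tray x = -156, y = 0, z = 8 mm). The straight lane runs along tray +x between two aluminium rails, 42 mm apart inside, each 5 mm wide, 8 mm tall above the plate, unbroken through the doorway, from tray x = -156 to 155 mm.
- compartment (a point): Middle of the walled compartment's floor, on the plate (tray x = 109, y = 10, z = 8 mm). No roof. Inside it runs from tray x = 3 to 210, y = -65 to 85 mm; side walls 44 mm, far wall 24 mm tall above the plate.
- flap_hinge (a point): Orange flap panel, 30 mm tall, 4 mm thick, in the doorway. This point is on its upright hinge axis, half-way up (tray y = 56, 36 mm above the bench); it reaches 78 mm from there along its own -y, to tray y = -22 when shut. Its lower edge is 13 mm above the plate and so passes over the rails. Own axes equal the tray's when shut.
- flap (a joint): Flap angle, rad: 0 shut, growing as the free end swings inwards (tray +x) to 1.75 at most; it cannot open outwards. A damped spring shuts it in about 1 s (0.03 N m shut, 0.09 N m wide open; 2 to 6 N when pushed 20 mm from the hinge). It can shut freely only once the holder's centre is about 95 mm inside (tray x), out of its sweep.
- holder: Loose blue plastic block, 34 mm long along its x (the lane), 38 mm wide, 26 mm tall, with a steel watch case (32 mm diameter, 7 mm tall, white dial) fixed on top; 33 mm tall in all, about 0.12 kg. Origin at the centre of its underside. It starts in the lane on the open apron, centre 84 to 110 mm before the doorway, square to the lane.
- bowl: White ceramic bowl, 96 mm across the rim, 42 mm tall, loose, at the tray's -y side; origin under its centre. Leave alone.
- loupe: Chrome loupe, 34 mm diameter, 30 mm tall, loose, at the tray's -y side; origin under its centre. Leave alone.
- stand: Wooden slotted stand, 110 x 50 mm, 65 mm tall, with three upright steel screwdrivers reaching to 118 mm, loose, at the tray's +y side; origin under its centre. Leave alone.
Things that resemble listed ones, but are neither listed nor needed, are in the scene too. What is shaped like the holder but red is not meant.

How it is judged:
By the outcome, as a careful person would: the job done as asked, in the order asked, and still so for the second after the job is handed in, with the robot touching nothing.
It also fails if it takes over 45 s, if anything falls off the work surface, if the arm or the gripper's body presses on something with over 40 N, if the wrist force passes 120 N, or if a joint passes its speed limit or range.

### The arm

A 6-joint arm with a two-finger parallel gripper is mounted at the origin on the work surface. World frame = base frame: x ahead of the robot, y to its left, z up, the work surface at z = 0. Lengths are in m, angles in rad, forces in N, time in s.
With the tool pointing down it reaches from about 0.35 to 0.925 m from the base axis. Payload 6.4 kg.
Tool frame: the origin (TCP) lies between the finger pads; the fingertips stand 17 mm ahead of it and the grasp point (between the pads) lies 2 mm behind it; z points along the fingers, x is the direction in which the jaws open and shut, and the axes are right-handed (so a half turn about z gives the same grasp; the last joint's range is limited). The gripper opens to 85 mm and grips with 20 to 120 N. Pads are 22 mm wide; open, the fingers measure 114 mm over their backs; the gripper's body (76 mm by 85 mm) begins 54 mm behind the grasp point. The pads swing forward as they close: fully open they stand 13 mm farther back than shut.
Start: joints at [1.104, 0.245, 1.558, -0, 1.339, -0.174], TCP at [0.188, 0.622, 0.248] pointing down, gripper open.
Joint ranges: [-3.13, 3.13], [-1.02, 2.26], [0.13, 2.54], [-0.95, 4.09], [0.21, 2.88], [-2.74, 2.74]. Speed limits (rad/s): [2.57, 2.57, 3.14, 3.14, 3.14, 3.14].

### API

Orientations are given as a unit quaternion [w, x, y, z].
In Python, from rig import status, cams, bot gives the robot as it stands.
- The arm moves only by the shell command python3 -m crank 'ROWS' [OPENING] [FORCE]. ROWS is JSON, one flat list of numbers, 6 for each row, row after row: the shift along the tool's x, y, z in mm, then the turn, a rotation vector about the tool's x, y, z in degrees. A call has 1 to 5 rows; each row shifts and turns the commanded pose from where the row before left it, along the tool's axes as they then stand; what a row does not reach is not made up. A row lasts 1/8 s, in which the tool goes at most 62.5 mm and 10.7 degrees, less where a joint would pass 70% of its speed; a pose out of reach is approached as far as the arm can. A call is refused whole if a number of a shift passes 62.5 or a number of a turn 10.7, either way. A call with a gripper value outside its range is refused whole. OPENING is the opening in per cent of the stroke, from 0 (shut) to 100 (fully open), set as the call begins (- or left out, the last holds). The fingers move at their own pace and stop on an object; FORCE is the grip in N (left out, the last holds). Time passes only in rows, so rows that do not move let the fingers close. It gives the time, the measured TCP pose, the force and the opening at its end, in the units of the state.
- status.sense(): the state, without advancing time (a new reading comes with each control period).
- cams.snapshot(name): name is "scene" or "top"; returns a dict with "image" (400x640x3 uint8, red, green, blue), "intrinsics" (3x3 intrinsics, pixels), "camera_from_world" (4x4, takes a point from world to camera coordinates). Camera axes: x right, y down, z forward; pixel columns grow to the right and rows downward; lengths in m; the calibration is good to about 2 mm. A picture is of the moment at which its call begins. There is no depth.
- bot.close_job(): hands the job in, once; it reports no verdict.
Trained networks look in a picture, given as the dict that the camera call returned (one of the last four; its "shot" number tells which), for a name from the list of things; names that differ only in an ending like _2 or _b are one class to them, and where a whole thing is asked for, a point or a joint stands for the part that bears it (a point fixed in the world has none). Each returns a list of dicts, best first, with "confidence" (0 to 1); they miss things now and then, are a little off and sometimes report something else, mostly with a low value. They report only what shows in the picture. A call takes as long as a camera call. They do not tell look-alikes from the thing itself.
- cams.find_in(picture, query): "point" ([x, y, z] in m, in world coordinates, good to about 4 mm: the middle of the surface that is visible of it).
- cams.silhouettes(picture, query): "mask" (400x640 bool, what is visible of it).
The state is a dict: "t": time; "joint_positions": joint angles; "qd": joint speeds; "joint_torque": joint torques, N m; "ee_pos": TCP position; "tcp_rot": TCP orientation; "ft_force": force on the tool from outside, world axes, zero at the start; "torque": the same for the moment, N m; "grip_width": finger opening in m.
Only numpy, scipy, OpenCV 4.12 (cv2) and the standard library are available. Lean on these libraries where they do the work, as an engineer would, in place of code of your own. Each camera call takes 0.05 s, during which the arm holds its last target.

## Working session

There is one attempt and no reset: what is moved stays moved. The work goes in short steps, Python scripts to look and compute and a shell command to move; the robot and the scene stay as the last step left them, time stands still between calls to the robot, and variables do not carry over. Pictures are saved under pics/ and viewed, and the job is handed in when it is done.

```bash
ls; mkdir -p pics
python3 - <<'E'
from rig import status, cams, bot
import cv2
print(status.sense())
for n in ("scene","top"):
    p=cams.snapshot(n); cv2.imwrite(f"pics/{n}0.png",p["image"][:,:,::-1])
    print(n,p["intrinsics"].round(1).tolist(),p["camera_from_world"].round(3).tolist())
    for q in ("tray","flap","holder","bowl","loupe","stand","flap_hinge"):
        r=cams.find_in(p,q); print(q,[( [round(float(v),4) for v in d["point"]],round(d["confidence"],2)) for d in r])
E
```

```text
pics
{'t': 0.0, 'joint_positions': array([ 1.10390562e+00,  2.45829029e-01,  1.55903992e+00, -2.49801579e-06,
        1.33867698e+00, -1.74096291e-01]), 'qd': array([ 0.00065308,  0.00052415,  0.0003552 ,  0.0003137 , -0.00030636,
       -0.00129256]), 'joint_torque': array([ 1.39003791e-03, -4.29505920e+01, -3.26133084e+01, -5.61729325e-05,
        5.25079697e-03,  1.49323489e-05]), 'ee_pos': array([0.18735861, 0.62185739, 0.24715679]), 'tcp_rot': array([ 4.38948917e-04,  8.02691427e-01,  5.96393762e-01, -8.72435307e-04]), 'ft_force': array([ 0.34666395, -0.3711928 , -1.06198307]), 'torque': array([-0.04073681, -0.0259221 , -0.01848565]), 'grip_width': 0.0854571695406554}
scene [[448.2, 0.0, 323.5], [0.0, 448.2, 197.1], [0.0, 0.0, 1.0]] [[0.812, 0.584, -0.017, -0.483], [0.416, -0.598, -0.685, -0.181], [-0.41, 0.549, -0.728, 1.24], [0.0, 0.0, 0.0, 1.0]]
tray [([0.6392, -0.0517, 0.0088], 0.89)]
flap [([0.5844, -0.0501, 0.0433], 0.61)]
holder [([0.3599, 0.0065, 0.0242], 0.62), ([0.5098, -0.1035, 0.0345], 0.54)]
bowl []
loupe [([0.7611, -0.1674, 0.0248], 0.6)]
stand [([0.6232, 0.117, 0.0591], 0.59)]
flap_hinge [([0.589, -0.0571, 0.0434], 0.51)]
top [[474.2, 0.0, 313.1], [0.0, 474.2, 200.4], [0.0, 0.0, 1.0]] [[-0.014, -1.0, 0.003, 0.036], [-0.984, 0.013, -0.175, 0.595], [0.175, -0.005, -0.985, 0.879], [0.0, 0.0, 0.0, 1.0]]
tray [([0.6133, -0.0543, 0.0112], 0.83)]
flap [([0.5774, -0.0512, 0.0492], 0.45)]
holder [([0.5, -0.0961, 0.042], 0.62), ([0.353, 0.0162, 0.0323], 0.59)]
bowl [([0.5787, -0.2628, 0.0189], 0.8)]
loupe [([0.7466, -0.1635, 0.0225], 0.64)]
stand [([0.6127, 0.1197, 0.0651], 0.86)]
flap_hinge [([0.5771, -0.0549, 0.0489], 0.73)]
```

View pics/scene0.png

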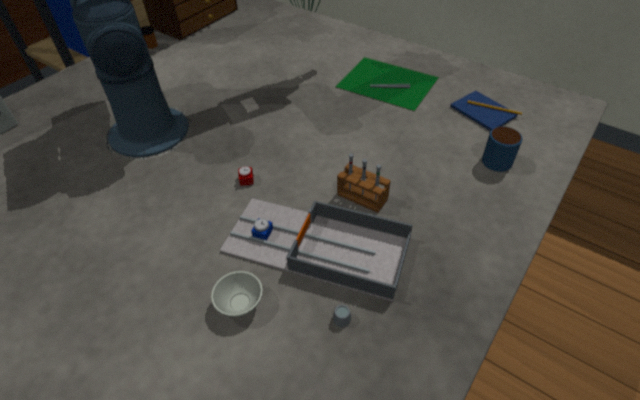

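View pics/top0.png

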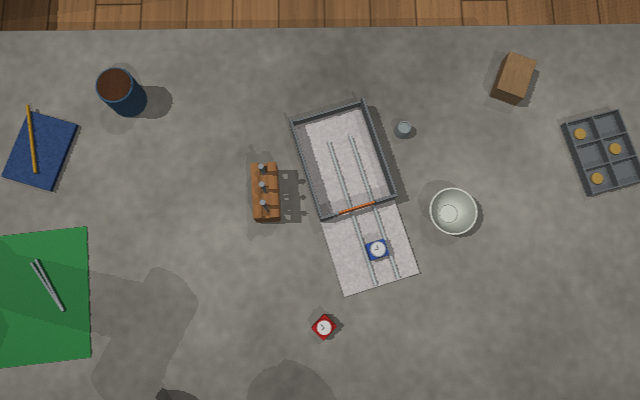

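The top view shows the blue holder at about (377,249), the orange flap at (357,208), and the tray turned about 17° in the world. The red look-alike is at (324,327). Next I'll zoom in to fit the tray pose.

Run:
```python
import cv2
a=cv2.imread("pics/top0.png"); cv2.imwrite("pics/topz.png",cv2.resize(a[90:305,270:490],None,fx=2.7,fy=2.7,interpolation=cv2.INTER_CUBIC))
a=cv2.imread("pics/scene0.png"); cv2.imwrite("pics/scenez.png",cv2.resize(a[180:310,210:430],None,fx=3.6,fy=3.6,interpolation=cv2.INTER_CUBIC))
```

```text
(no output)
```

View pics/topz.png

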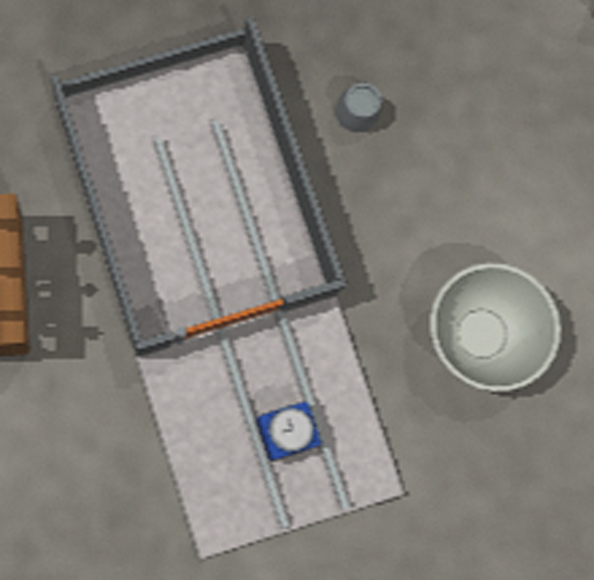

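View pics/scenez.png

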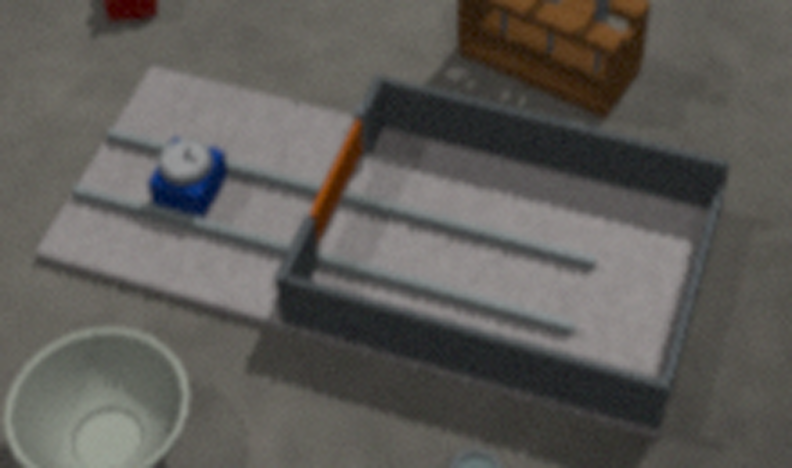

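```bash
cat > fit.py <<'E'
import numpy as np, cv2
from scipy.optimize import least_squares
from rig import cams
def proj(p,P):
    T=np.array(p["camera_from_world"]);K=np.array(p["intrinsics"])
    c=np.atleast_2d(P)@T[:3,:3].T+T[:3,3]; u=c@K.T
    return u[:,:2]/u[:,2:]
def ray(p,uv,z):
    T=np.array(p["camera_from_world"]);K=np.array(p["intrinsics"])
    d=T[:3,:3].T@np.linalg.solve(K,[uv[0],uv[1],1]); o=-T[:3,:3].T@T[:3,3]
    return o+d*(z-o[2])/d[2]
E
python3 - <<'E'
from fit import *
pt=cams.snapshot("top"); ps=cams.snapshot("scene")
M=lambda L:np.array(L,float)
T3=M([(-160,90,8),(-160,-70,8),(-156,23.5,16),(-156,-23.5,16),(155,23.5,16),(155,-23.5,16),(0,56,51),(0,-22,51),(-3,90,52),(-3,-70,52)])
Tp=M([(201,558),(405,494),(286,526),(347,508),(160,141),(217,124),(187,331),(283,303),(138,353),(343,286)])/2.7+[270,90]
S3=M([(-160,90,8),(-160,-70,8),(-156,23.5,16),(-156,-23.5,16),(155,23.5,16),(155,-23.5,16),(215,90,52),(0,56,51)])
Sp=M([(152,67),(38,260),(110,137),(77,192),(592,266),(572,330),(724,165),(360,122)])/3.6+[210,180]
def W(q,P): 
    c,s=np.cos(q[2]),np.sin(q[2]); P=P/1000
    return np.c_[q[0]+c*P[:,0]-s*P[:,1],q[1]+s*P[:,0]+c*P[:,1],P[:,2]]
ft=lambda q:(proj(pt,W(q,T3))-Tp).ravel(); fs=lambda q:(proj(ps,W(q,S3))-Sp).ravel()
for n,f in (("top",ft),("scene",fs),("both",lambda q:np.r_[ft(q),fs(q)])):
    r=least_squares(f,[.575,-.06,.3],loss="soft_l1"); print(n,r.x.round(4),np.degrees(r.x[2]).round(2),np.abs(r.fun).max().round(2))
    if n!="both": print(f(r.x).reshape(-1,2).round(1).tolist())
q=r.x
for nm,p in (("top",pt),("scene",ps)):
    im=p["image"].astype(int); blue=(im[...,2]>im[...,0]+60)
    y,x=np.nonzero(blue); 
    for d in cams.silhouettes(p,"holder"):
        m=d["mask"]; print(nm,d["confidence"],m.sum(),(m&blue).sum())
        if (m&blue).sum()<20: continue
        yy,xx=np.nonzero(m)
        # match rendered silhouette: fit tray x via hull
        from scipy.spatial import ConvexHull
        a=np.linspace(0,2*np.pi,40)
        best=None
        for hx in np.arange(-120,-70,1):
          for hy in np.arange(-3,3.1,1):
            P=[(hx+i*17,hy+j*19,z) for i in(-1,1) for j in(-1,1) for z in(8,34)]+[(hx+16*np.cos(t),hy+16*np.sin(t),41) for t in a]
            uv=proj(p,W(q,np.array(P)))
            k=np.zeros((400,640),np.uint8); cv2.fillConvexPoly(k,cv2.convexHull(np.round(uv*16).astype(np.int32)),1,shift=4)
            iou=(m&(k>0)).sum()/(m|(k>0)).sum()
            if best is None or iou>best[0]: best=(iou,hx,hy)
        print("holder",best)
np.save("tray.npy",q)
E
```

```text
top [ 0.5852 -0.0727  0.2872] 16.46 1.91
[[0.0, 0.9], [0.3, 0.5], [0.1, 0.7], [-0.0, 0.3], [-0.6, -1.1], [-0.3, -1.2], [-1.9, 0.7], [0.3, -0.5], [0.1, -1.0], [1.7, -0.0]]
scene [ 0.5904 -0.0733  0.2874] 16.47 2.09
[[-0.5, 0.3], [-1.6, -0.6], [-0.6, -0.5], [-1.2, -0.1], [1.2, -0.1], [0.7, 0.3], [2.1, 0.2], [0.1, -0.4]]
both [ 0.5869 -0.0729  0.2841] 16.28 2.65
top 0.75 330 0
top 0.64 368 101
holder (np.float64(0.9129353233830846), np.int64(-90), np.float64(1.0))
scene 0.73 341 56
holder (np.float64(0.7732426303854876), np.int64(-90), np.float64(2.0))
scene 0.56 284 0
```

```bash
python3 -m crank '[-41,36,0,0,0,0,-41,36,0,0,0,0,-41,36,0,0,0,0,-41,36,0,0,0,0,-41,36,0,0,0,0]' 100 40; python3 -m crank '[-41,36,0,0,0,0,-41,36,0,0,0,0,-41,36,0,0,0,0,-41,36,0,0,0,0,-41,36,0,0,0,0]';python3 -m crank '[-41,36,0,0,0,0,-41,36,0,0,0,0,-41,36,0,0,0,0,-41,36,0,0,0,0]'; python3 -m crank '[0,0,0,0,0,9,0,0,0,0,0,9,0,0,0,0,0,9,0,0,0,0,0,8,0,0,0,0,0,0]'
```

```text
t: 1.62
ee_pos: [0.3013, 0.3726, 0.2485]
tcp_rot: [0.0, 0.803, 0.597, 0.0]
ft_force: [0.4, 0.5, 0.3]
grip_width: 0.0853
t: 2.25
ee_pos: [0.4145, 0.1242, 0.2487]
tcp_rot: [0.0, 0.803, 0.596, 0.001]
ft_force: [0.5, 1.4, 0.3]
grip_width: 0.0856
t: 2.75
ee_pos: [0.5051, -0.0746, 0.2486]
tcp_rot: [0.0, 0.803, 0.596, 0.0]
ft_force: [0.4, 1.0, -0.1]
grip_width: 0.0858
t: 3.38
ee_pos: [0.5045, -0.0727, 0.2484]
tcp_rot: [0.0, 0.945, 0.328, 0.0]
ft_force: [1.0, -0.2, 0.1]
grip_width: 0.0856
```

```bash
cat > st.py <<'E'
import numpy as np
from rig import status
from scipy.spatial.transform import Rotation as R
q=np.array([0.587,-0.073,np.radians(16.4)])
def state():
    s=status.sense(); w=s["tcp_rot"]; Rm=R.from_quat([w[1],w[2],w[3],w[0]]).as_matrix()
    c,n=np.cos(q[2]),np.sin(q[2]); d=s["ee_pos"]-[q[0],q[1],0]
    p=np.array([c*d[0]+n*d[1],-n*d[0]+c*d[1],d[2]])*1000
    x=Rm[:,0]; phi=np.degrees(np.arctan2(x[1],x[0])-q[2]); D=s["grip_width"]*1000+14.5
    e=np.array([np.cos(np.radians(phi)),np.sin(np.radians(phi))])
    return dict(t=s["t"],tcp=p,phi=phi,D=D,A=p[:2]+e*D/2,B=p[:2]-e*D/2,f=s["ft_force"],q6=s["joint_positions"][5],s=s)
def show():
    k=state(); print("t %.2f tcp %s phi %.1f D %.1f A %s B %s f %s q6 %.2f"%(k["t"],k["tcp"].round(1),k["phi"],k["D"],k["A"].round(1),k["B"].round(1),k["f"].round(1),k["q6"]))
    return k
def plan(A,B,z,phi0=None):
    "rows needed: from current measured state to A,B"
    k=state(); A=np.array(A,float);B=np.array(B,float); m=(A+B)/2; v=A-B; phi=np.degrees(np.arctan2(v[1],v[0])); D=np.hypot(*v)
    d=m-k["tcp"][:2]; a=np.radians(k["phi"]); 
    sx=d@[np.cos(a),np.sin(a)]; sy=d@[np.sin(a),-np.cos(a)]
    print("shift tool %.1f %.1f %.1f turn z %.1f; opening mm %.1f"%(sx,sy,k["tcp"][2]-z,-(phi-k["phi"]),D-14.5))
E
python3 - <<'E'
from st import *; show(); plan((-31.6,35),(-124,-2),45)
from rig import cams; import cv2
for n in("scene","top"):
    p=cams.snapshot(n); a=p["image"][:,:,::-1]; 
    cv2.imwrite(f"pics/{n}1.png",cv2.resize(a[60:310,180:450] if n=="scene" else a[90:305,270:490],None,fx=2.4,fy=2.4,interpolation=cv2.INTER_CUBIC))
E
```

```text
t 3.38 tcp [-79.1  23.6 248.4] phi 21.9 D 100.1 A [-32.6  42.3] B [-125.5    4.9] f [ 1.  -0.2  0.1] q6 -1.03
shift tool -1.5 7.0 203.4 turn z 0.1; opening mm 85.0
```

View pics/scene1.png

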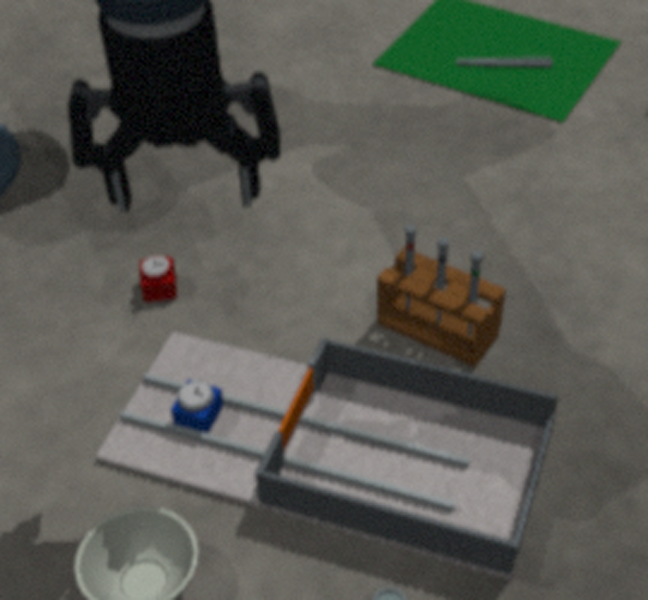

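View pics/top1.png

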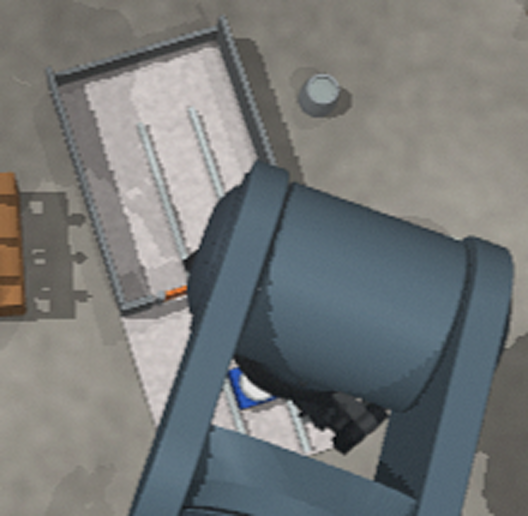

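Run:
```python
from fit import *; from st import *
p=cams.snapshot("scene"); k=state()
c,n=np.cos(q[2]),np.sin(q[2])
for nm,uv in(("A",(283,145.4)),("B",(233,146.3))):
    t=k[nm]/1000; w=[q[0]+c*t[0]-n*t[1],q[1]+n*t[0]+c*t[1]]
    for z in (.225,.23,.235,.24,.245,.25): print(nm,z,proj(p,[[*w,z]]).round(1),uv)
```

```text
A 0.225 [[286.  151.9]] (283, 145.4)
A 0.23 [[285.8 149.8]] (283, 145.4)
A 0.235 [[285.5 147.7]] (283, 145.4)
A 0.24 [[285.3 145.6]] (283, 145.4)
A 0.245 [[285.1 143.5]] (283, 145.4)
A 0.25 [[284.9 141.4]] (283, 145.4)
B 0.225 [[231.8 154.2]] (233, 146.3)
B 0.23 [[231.4 152.1]] (233, 146.3)
B 0.235 [[230.9 150.1]] (233, 146.3)
B 0.24 [[230.5 148. ]] (233, 146.3)
B 0.245 [[230.  145.9]] (233, 146.3)
B 0.25 [[229.5 143.8]] (233, 146.3)
```

```bash
python3 -m crank '[-3,6,40,0,0,0,0,0,50,0,0,0,0,0,50,0,0,0,0,0,40,0,0,0,0,0,0,0,0,0]'
python3 - <<'E'
from st import *; show(); plan((-33.6,35),(-126,-2),26)
from rig import cams; import cv2
for n in("scene",):
    p=cams.snapshot(n); a=p["image"][:,:,::-1]; 
    cv2.imwrite(f"pics/{n}2.png",cv2.resize(a[140:310,200:430],None,fx=3.4,fy=3.4,interpolation=cv2.INTER_CUBIC))
E
```

```text
t: 4.15
ee_pos: [0.5033, -0.0783, 0.0653]
tcp_rot: [-0.002, 0.945, 0.328, -0.003]
ft_force: [0.5, -0.4, 0.8]
grip_width: 0.0853
t 4.15 tcp [-81.8  18.6  65.3] phi 21.9 D 99.8 A [-35.5  37.2] B [-128.1   -0. ] f [ 0.5 -0.4  0.8] q6 -1.05
shift tool 1.1 2.7 39.3 turn z 0.1; opening mm 85.0
```

View pics/scene2.png

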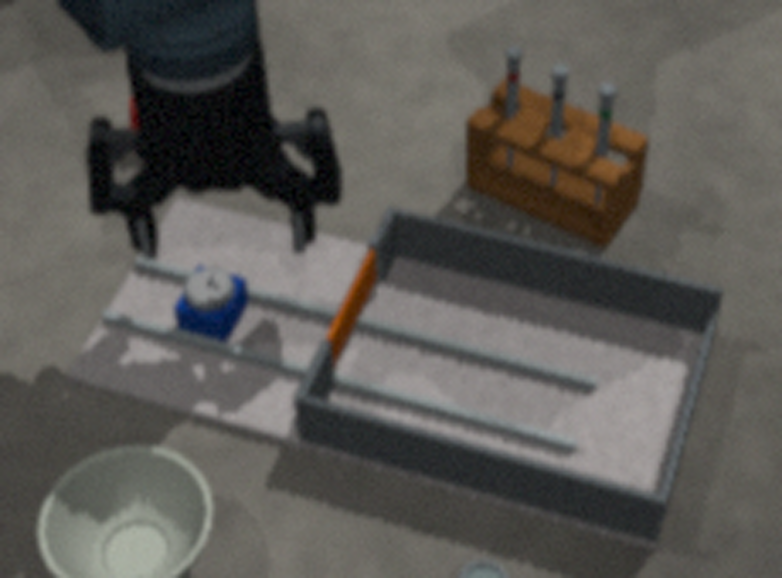

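```bash
python3 -m crank '[1,2,20,0,0,0,0,0,19,0,0,0,0,0,0,0,0,0]'
python3 - <<'E'
from st import *; show()
from rig import cams; import cv2
for n in("scene",):
    p=cams.snapshot(n); a=p["image"][:,:,::-1]; 
    cv2.imwrite(f"pics/{n}3.png",cv2.resize(a[140:310,200:430],None,fx=3.4,fy=3.4,interpolation=cv2.INTER_CUBIC))
E
```

```text
t: 4.58
ee_pos: [0.5086, -0.0805, 0.0305]
tcp_rot: [0.0, 0.945, 0.328, 0.0]
ft_force: [0.4, 0.6, 0.4]
grip_width: 0.0856
t 4.58 tcp [-77.3  15.   30.5] phi 21.9 D 100.1 A [-30.9  33.6] B [-123.8   -3.7] f [0.4 0.6 0.4] q6 -1.05
```

View pics/scene3.png

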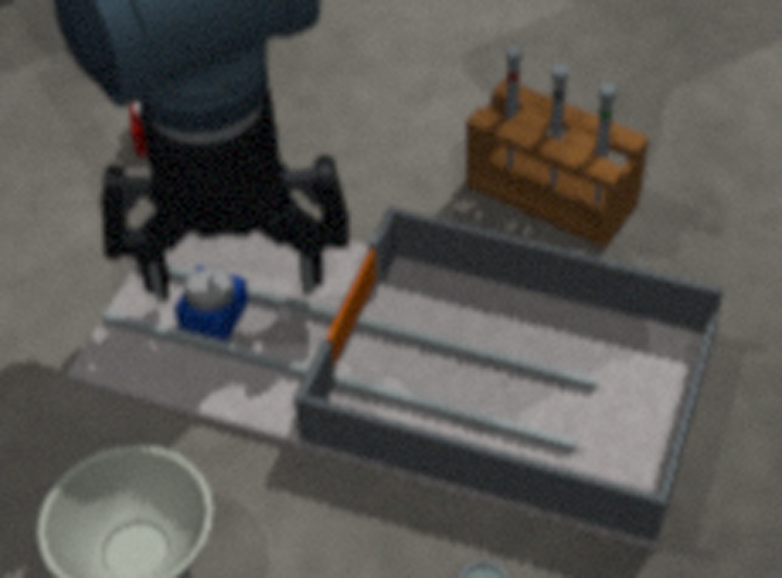

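```bash
python3 -m crank '[1,-3,2,0,0,0,0,0,0,0,0,0]'
python3 - <<'E'
from fit import *; from st import *
p=cams.snapshot("scene"); k=show()
cv2.imwrite("pics/s4.png",cv2.resize(p["image"][180:290,220:330,::-1],None,fx=5,fy=5,interpolation=cv2.INTER_CUBIC))
c,n=np.cos(q[2]),np.sin(q[2])
for nm in "AB":
    t=k[nm]/1000; w=[q[0]+c*t[0]-n*t[1],q[1]+n*t[0]+c*t[1]]
    for z in (.015,.02,.025,.03): print(nm,z,((proj(p,[[*w,z]])-[220,180])*5).round(0))
E
```

```text
t: 4.88
ee_pos: [0.5073, -0.0772, 0.0282]
tcp_rot: [0.0, 0.945, 0.328, 0.001]
ft_force: [0.1, -0.0, -0.1]
grip_width: 0.0852
t 4.92 tcp [-77.7  18.4  28.1] phi 21.8 D 99.9 A [-31.3  37. ] B [-1.241e+02 -1.000e-01] f [0.1 0.5 0.8] q6 -1.04
A 0.015 [[366. 232.]]
A 0.02 [[365. 224.]]
A 0.025 [[364. 217.]]
A 0.03 [[363. 210.]]
B 0.015 [[137. 242.]]
B 0.02 [[135. 235.]]
B 0.025 [[133. 227.]]
B 0.03 [[132. 220.]]
```

View pics/s4.png

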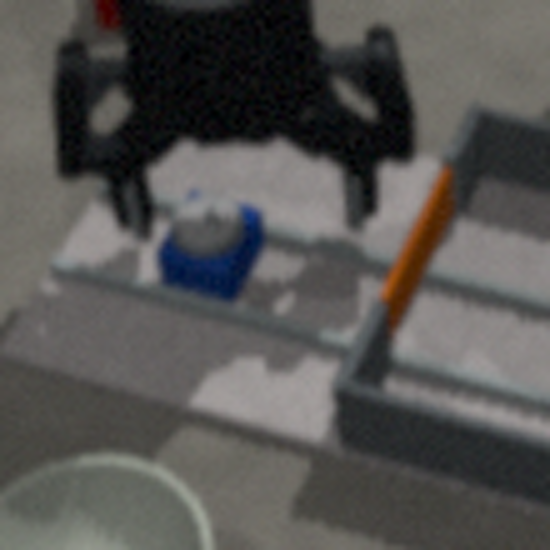

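```bash
python3 -m crank '[8,3.2,0,0,0,0,8,3.2,0,0,0,0,8,3.2,0,0,0,0,8,3.2,0,0,0,0,8,3.2,0,0,0,0]'
python3 - <<'E'
from fit import *; from st import *
p=cams.snapshot("scene"); k=show()
cv2.imwrite("pics/s5.png",cv2.resize(p["image"][180:290,220:380,::-1],None,fx=4.5,fy=4.5,interpolation=cv2.INTER_CUBIC))
E
```

```text
t: 5.55
ee_pos: [0.5464, -0.065, 0.0261]
tcp_rot: [-0.001, 0.945, 0.328, -0.003]
ft_force: [-7.0, -4.3, 0.4]
grip_width: 0.0852
t 5.60 tcp [-35.3  18.8  26.4] phi 21.9 D 99.9 A [11.  37.4] B [-81.7   0.1] f [-3.5 -2.7 -1.5] q6 -0.99
```

View pics/s5.png

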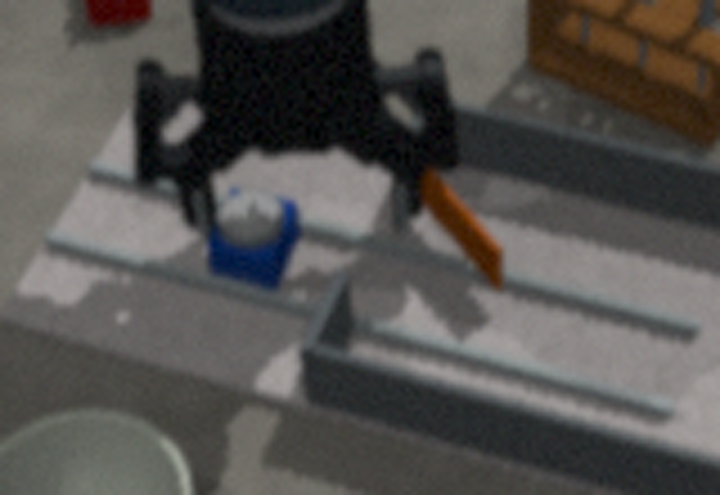

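```bash
python3 -m crank '[8,3.2,0,0,0,0,8,3.2,0,0,0,0,8,3.2,0,0,0,0,8,3.2,0,0,0,0,6,2.4,0,0,0,0]'
python3 - <<'E'
from fit import *; from st import *
p=cams.snapshot("scene"); k=show()
cv2.imwrite("pics/s6.png",cv2.resize(p["image"][180:290,220:380,::-1],None,fx=4.5,fy=4.5,interpolation=cv2.INTER_CUBIC))
E
```

```text
t: 6.22
ee_pos: [0.5882, -0.0533, 0.0274]
tcp_rot: [0.0, 0.945, 0.327, 0.0]
ft_force: [-1.7, -2.9, 0.2]
grip_width: 0.0853
t 6.28 tcp [ 7.3 18.5 27.6] phi 21.8 D 99.8 A [53.6 37.1] B [-39.   -0.1] f [ 0.  -1.1 -1.2] q6 -0.95
```

View pics/s6.png

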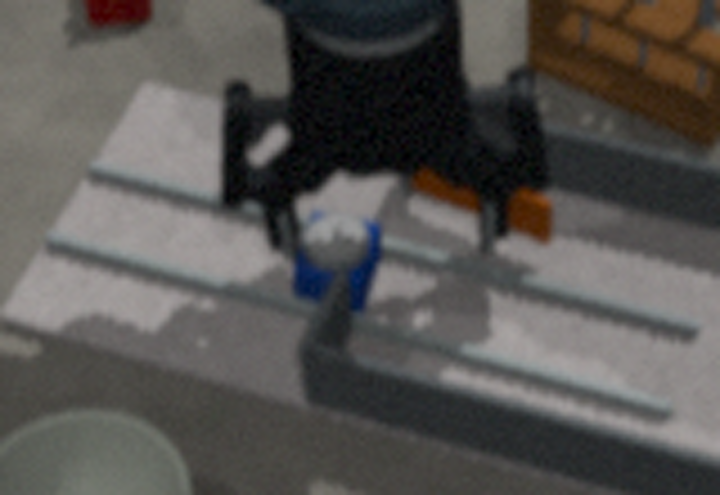

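```bash
cat >> st.py <<'E'
def zoff(o): # extra tcp height for finger swing, relative to fully open
    f=lambda h: 57*np.cos(np.arcsin(-.103+h/57))
    return f(o/2)-f(42.5)
def rows(A,B,n,z0=26.5):
    k=state(); A=np.array(A,float);B=np.array(B,float); m=(A+B)/2; v=A-B
    phi=np.degrees(np.arctan2(v[1],v[0])); o=np.hypot(*v)-14.5; z=z0+zoff(o)
    d=(m-k["tcp"][:2])/n; dp=(phi-k["phi"])/n; out=[]
    for i in range(n):
        a=np.radians(k["phi"]+i*dp)
        out+= [round(float(x),1) for x in (d@[np.cos(a),np.sin(a)],d@[np.sin(a),-np.cos(a)],(k["tcp"][2]-z)/n,0,0,-dp)]
    print("phi->%.1f z->%.1f open %.0f%% (%.0f mm)"%(phi,z,o/85*100,o)); print(out)
E
python3 - <<'E'
from st import *
show()
rows((56,39),(-24,0),3)
E
```

```text
t 6.28 tcp [ 7.3 18.5 27.6] phi 21.8 D 99.8 A [53.6 37.1] B [-39.   -0.1] f [ 0.  -1.1 -1.2] q6 -0.95
phi->26.0 z->30.4 open 88% (74 mm)
[2.8, 0.8, -0.9, 0.0, 0.0, -1.4, 2.8, 0.8, -0.9, 0.0, 0.0, -1.4, 2.8, 0.9, -0.9, 0.0, 0.0, -1.4]
```

```bash
python3 -m crank '[3,0.8,-1,0,0,-1.4,3,0.8,-1,0,0,-1.4,3,0.8,-1,0,0,-1.4,0,0,0,0,0,0]' 88
python3 - <<'E'
from st import *
show()
rows((57,40),(-10,0),3)
E
```

```text
t: 6.78
ee_pos: [0.596, -0.0495, 0.0303]
tcp_rot: [0.0, 0.932, 0.362, 0.0]
ft_force: [-0.7, -2.1, -0.7]
grip_width: 0.0754
t 6.78 tcp [15.3 20.  30.3] phi 26.0 D 89.9 A [55.7 39.8] B [-25.1   0.3] f [-0.7 -2.1 -0.7] q6 -1.01
phi->30.8 z->33.6 open 75% (64 mm)
[2.5, 1.2, -1.1, 0.0, 0.0, -1.6, 2.4, 1.3, -1.1, 0.0, 0.0, -1.6, 2.4, 1.4, -1.1, 0.0, 0.0, -1.6]
```

```bash
python3 -m crank '[2.5,1.2,-1,0,0,-1.6,2.4,1.3,-1,0,0,-1.6,2.4,1.4,-1,0,0,-1.6,0,0,0,0,0,0]' 75
python3 - <<'E'
from st import *
show()
rows((58,40),(3,0),3)
from fit import *
p=cams.snapshot("scene")
cv2.imwrite("pics/s7.png",cv2.resize(p["image"][180:290,220:380,::-1],None,fx=4.5,fy=4.5,interpolation=cv2.INTER_CUBIC))
E
```

```text
t: 7.28
ee_pos: [0.6041, -0.0473, 0.0334]
tcp_rot: [0.0, 0.916, 0.401, 0.0]
ft_force: [-0.6, -0.9, 0.2]
grip_width: 0.0639
t 7.28 tcp [23.6 19.9 33.4] phi 30.8 D 78.4 A [57.3 40. ] B [-10.   -0.2] f [-0.6 -0.9  0.2] q6 -1.09
phi->36.0 z->35.9 open 63% (54 mm)
[2.0, 1.1, -0.8, 0.0, 0.0, -1.7, 2.0, 1.2, -0.8, 0.0, 0.0, -1.7, 1.9, 1.3, -0.8, 0.0, 0.0, -1.7]
```

View pics/s7.png

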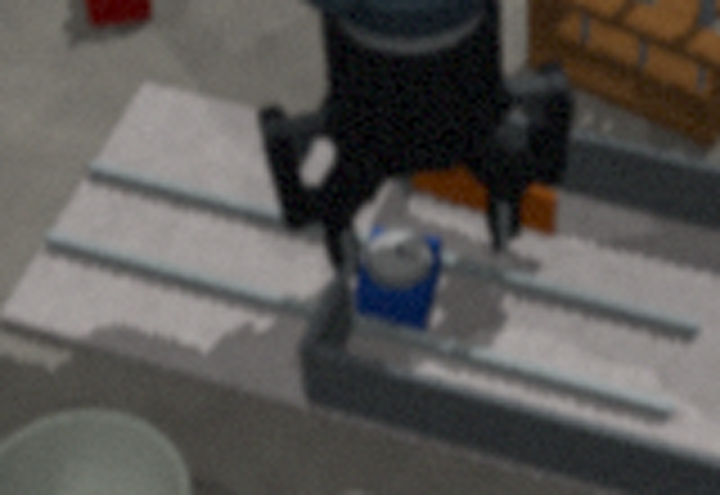

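```bash
python3 -m crank '[2,1.1,-0.9,0,0,-1.7,2,1.2,-0.9,0,0,-1.7,2,1.3,-0.9,0,0,-1.8,0,0,0,0,0,0]' 63
python3 - <<'E'
from st import *
show()
rows((59,40),(15,0),3)
E
```

```text
t: 7.82
ee_pos: [0.6107, -0.0451, 0.0361]
tcp_rot: [0.0, 0.897, 0.442, 0.0]
ft_force: [-0.7, -1.3, -0.9]
grip_width: 0.0535
t 7.83 tcp [30.6 20.1 36.1] phi 36.1 D 68.0 A [58.1 40.1] B [3.1 0. ] f [-0.7 -1.3 -0.9] q6 -1.17
phi->42.3 z->37.4 open 53% (45 mm)
[1.7, 1.3, -0.4, 0.0, 0.0, -2.1, 1.7, 1.3, -0.4, 0.0, 0.0, -2.1, 1.6, 1.4, -0.4, 0.0, 0.0, -2.1]
```

```bash
python3 -m crank '[1.7,1.3,-0.5,0,0,-2.1,1.7,1.3,-0.5,0,0,-2.1,1.6,1.4,-0.5,0,0,-2.1,0,0,0,0,0,0]' 53
python3 - <<'E'
from st import *
show()
rows((60,40),(27,0),4)
E
```

```text
t: 8.32
ee_pos: [0.6168, -0.0434, 0.0375]
tcp_rot: [0.0, 0.871, 0.491, 0.0]
ft_force: [0.2, -2.6, -0.5]
grip_width: 0.0452
t 8.32 tcp [36.9 20.  37.5] phi 42.4 D 59.7 A [59.  40.1] B [14.9 -0.1] f [ 0.2 -2.6 -0.5] q6 -1.28
phi->50.5 z->38.4 open 44% (37 mm)
[1.2, 1.1, -0.2, 0.0, 0.0, -2.0, 1.2, 1.1, -0.2, 0.0, 0.0, -2.0, 1.1, 1.2, -0.2, 0.0, 0.0, -2.0, 1.1, 1.2, -0.2, 0.0, 0.0, -2.0]
```

```bash
python3 -m crank '[1.2,1.1,-0.2,0,0,-2,1.2,1.1,-0.2,0,0,-2,1.1,1.2,-0.2,0,0,-2,1.1,1.2,-0.2,0,0,-2,0,0,0,0,0,0]' 44
python3 - <<'E'
from st import *
show()
rows((60,40),(38,0),4)
from fit import *
p=cams.snapshot("scene")
cv2.imwrite("pics/s8.png",cv2.resize(p["image"][180:290,220:380,::-1],None,fx=4.5,fy=4.5,interpolation=cv2.INTER_CUBIC))
E
```

```text
t: 8.95
ee_pos: [0.623, -0.0415, 0.0383]
tcp_rot: [0.0, 0.835, 0.55, 0.0]
ft_force: [-1.0, -2.2, -0.4]
grip_width: 0.0374
t 8.95 tcp [43.4 20.1 38.3] phi 50.3 D 51.9 A [60. 40.] B [26.8  0.1] f [-1.  -2.2 -0.4] q6 -1.41
phi->61.2 z->39.0 open 37% (31 mm)
[0.9, 1.1, -0.2, 0.0, 0.0, -2.7, 0.8, 1.1, -0.2, 0.0, 0.0, -2.7, 0.8, 1.2, -0.2, 0.0, 0.0, -2.7, 0.7, 1.2, -0.2, 0.0, 0.0, -2.7]
```

View pics/s8.png

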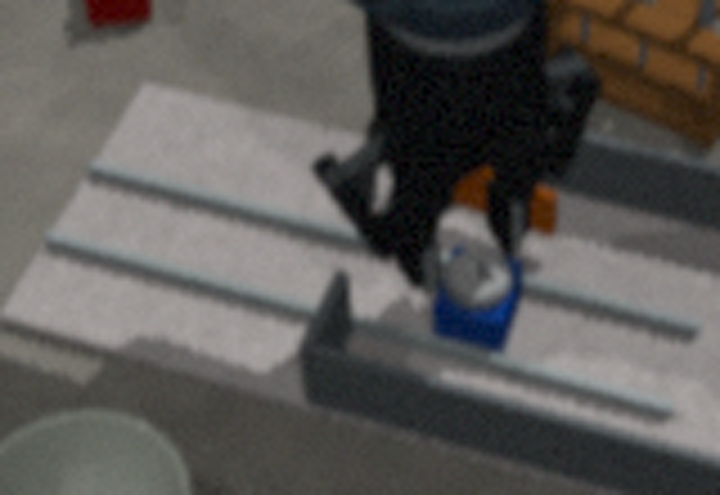

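```bash
python3 -m crank '[0.9,1.1,-0.2,0,0,-2.7,0.8,1.1,-0.2,0,0,-2.7,0.8,1.2,-0.2,0,0,-2.7,0.7,1.2,-0.2,0,0,-2.7,0,0,0,0,0,0]' 37
python3 - <<'E'
from st import *
show()
rows((61,40),(48,0),4)
E
```

```text
t: 9.62
ee_pos: [0.6285, -0.04, 0.0392]
tcp_rot: [0.0, 0.78, 0.626, 0.0]
ft_force: [-0.4, -1.3, -0.2]
grip_width: 0.0318
t 9.62 tcp [49.1 19.9 39.2] phi 61.1 D 46.3 A [60.3 40.2] B [37.9 -0.4] f [-0.4 -1.3 -0.2] q6 -1.60
phi->72.0 z->39.3 open 32% (28 mm)
[0.7, 1.2, -0.0, 0.0, 0.0, -2.7, 0.6, 1.2, -0.0, 0.0, 0.0, -2.7, 0.6, 1.2, -0.0, 0.0, 0.0, -2.7, 0.5, 1.3, -0.0, 0.0, 0.0, -2.7]
```

```bash
python3 -m crank '[0.7,1.2,0,0,0,-2.7,0.6,1.2,0,0,0,-2.7,0.6,1.2,0,0,0,-2.7,0.5,1.3,0,0,0,-2.7,0,0,0,0,0,0]' 32
python3 - <<'E'
from st import *
show()
rows((62,40),(58,0),4)
E
```

```text
t: 10.25
ee_pos: [0.6337, -0.0384, 0.0393]
tcp_rot: [0.0, 0.718, 0.696, 0.0]
ft_force: [1.1, -1.3, -0.1]
grip_width: 0.0273
t 10.25 tcp [54.6 20.  39.3] phi 71.9 D 41.8 A [61.1 39.9] B [48.1  0.1] f [ 1.1 -1.3 -0.1] q6 -1.78
phi->84.3 z->39.4 open 30% (26 mm)
[0.4, 1.3, -0.0, 0.0, 0.0, -3.1, 0.4, 1.3, -0.0, 0.0, 0.0, -3.1, 0.3, 1.3, -0.0, 0.0, 0.0, -3.1, 0.2, 1.3, -0.0, 0.0, 0.0, -3.1]
```

```bash
python3 -m crank '[0.4,1.3,0,0,0,-3.1,0.4,1.3,0,0,0,-3.1,0.3,1.3,0,0,0,-3.1,0.2,1.3,0,0,0,-3.1,0,0,0,0,0,0]' 30
python3 - <<'E'
from st import *
show()
rows((63,40),(68,0),4)
from fit import *
p=cams.snapshot("scene")
cv2.imwrite("pics/s9.png",cv2.resize(p["image"][180:290,220:380,::-1],None,fx=4.5,fy=4.5,interpolation=cv2.INTER_CUBIC))
E
```

```text
t: 10.88
ee_pos: [0.639, -0.0367, 0.0394]
tcp_rot: [0.0, 0.639, 0.77, 0.0]
ft_force: [-0.0, -1.6, 0.0]
grip_width: 0.0258
t 10.88 tcp [60.1 20.1 39.4] phi 84.2 D 40.3 A [62.1 40.1] B [58.1  0.1] f [-0.  -1.6  0. ] q6 -1.99
phi->97.1 z->39.4 open 30% (26 mm)
[0.1, 1.3, 0.0, 0.0, 0.0, -3.2, 0.0, 1.4, 0.0, 0.0, 0.0, -3.2, -0.0, 1.4, 0.0, 0.0, 0.0, -3.2, -0.1, 1.3, 0.0, 0.0, 0.0, -3.2]
```

View pics/s9.png

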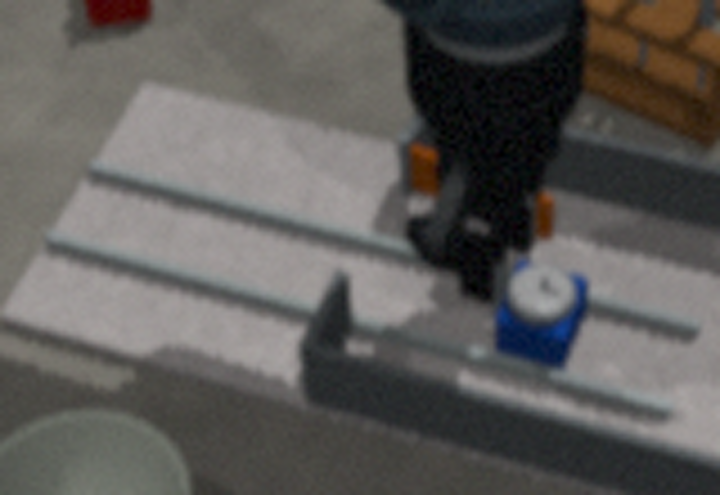

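```bash
python3 -m crank '[0.1,1.3,0,0,0,-3.2,0,1.4,0,0,0,-3.2,0,1.4,0,0,0,-3.2,-0.1,1.3,0,0,0,-3.2,0,0,0,0,0,0]' 30
python3 - <<'E'
from st import *
show()
rows((66,40),(77,0),4)
E
```

```text
t: 11.55
ee_pos: [0.6439, -0.0353, 0.0392]
tcp_rot: [0.0, 0.549, 0.836, 0.0]
ft_force: [1.1, -1.5, 1.0]
grip_width: 0.0256
t 11.55 tcp [65.2 20.1 39.2] phi 97.0 D 40.1 A [62.8 40. ] B [67.7  0.2] f [ 1.1 -1.5  1. ] q6 -2.21
phi->105.4 z->39.3 open 32% (27 mm)
[-0.2, 1.6, -0.0, 0.0, 0.0, -2.1, -0.3, 1.5, -0.0, 0.0, 0.0, -2.1, -0.3, 1.5, -0.0, 0.0, 0.0, -2.1, -0.4, 1.5, -0.0, 0.0, 0.0, -2.1]
```

```bash
python3 -m crank '[-0.2,1.6,0,0,0,-2.1,-0.3,1.5,0,0,0,-2.1,-0.3,1.5,0,0,0,-2.1,-0.4,1.5,0,0,0,-2.1,0,0,0,0,0,0]' 31
python3 - <<'E'
from st import *
from fit import *
show()
p=cams.snapshot("scene")
cv2.imwrite("pics/s10.png",cv2.resize(p["image"][180:290,220:380,::-1],None,fx=4.5,fy=4.5,interpolation=cv2.INTER_CUBIC))
c,n=np.cos(q[2]),np.sin(q[2])
for x in (95,100,105,110): print(x,((proj(p,[[q[0]+c*x/1e3,q[1]+n*x/1e3,.041]])-[220,180])*4.5).round(0))
p=cams.snapshot("top"); cv2.imwrite("pics/t10.png",cv2.resize(p["image"][90:305,270:490,::-1],None,fx=2.7,fy=2.7,interpolation=cv2.INTER_CUBIC))
E
```

```text
t: 12.18
ee_pos: [0.6498, -0.0336, 0.0389]
tcp_rot: [-0.0, 0.485, 0.874, 0.0]
ft_force: [-1.1, -0.9, -0.7]
grip_width: 0.0264
t 12.18 tcp [71.4 20.1 38.9] phi 105.5 D 40.9 A [65.9 39.8] B [76.9  0.4] f [-1.1 -0.9 -0.7] q6 -2.35
95 [[555. 301.]]
100 [[566. 304.]]
105 [[576. 307.]]
110 [[587. 310.]]
```

View pics/s10.png

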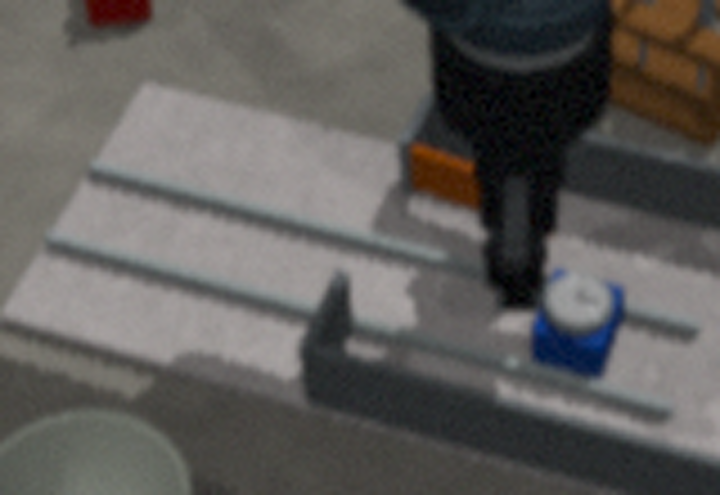

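View pics/t10.png

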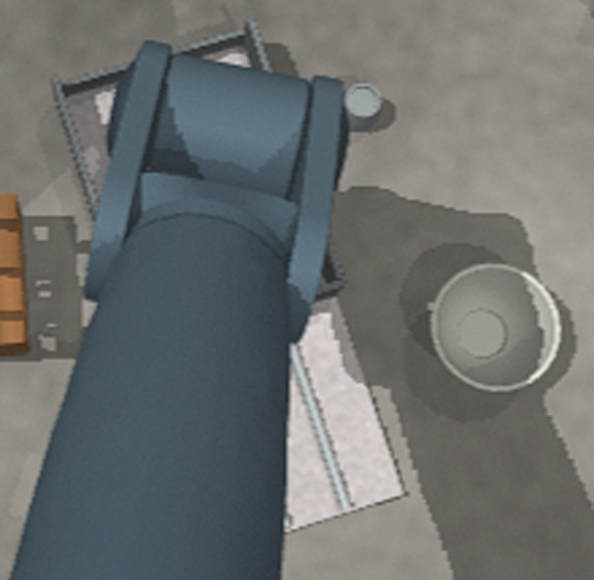

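```bash
python3 -m crank '[0.8,-2.9,0,0,0,0,0,0,-15,0,0,0,0,0,-25,0,0,0,0,0,-40,0,0,0,0,0,-50,0,0,0]'; python3 -m crank '[0,0,-30,0,0,0,0,0,0,0,0,0,0,0,0,0,0,0,0,0,0,0,0,0,0,0,0,0,0,0]';  python3 - <<'E'
from st import *
from fit import *
show()
p=cams.snapshot("scene")
cv2.imwrite("pics/s11.png",cv2.resize(p["image"][170:290,220:380,::-1],None,fx=4.5,fy=4.5,interpolation=cv2.INTER_CUBIC))
c,n=np.cos(q[2]),np.sin(q[2])
for x in (95,100,105,110): print(x,((proj(p,[[q[0]+c*x/1e3,q[1]+n*x/1e3,.041]])-[220,170])*4.5).round(0))
E
```

```text
t: 12.9
ee_pos: [0.6462, -0.0341, 0.1705]
tcp_rot: [-0.001, 0.485, 0.874, 0.0]
ft_force: [0.1, 0.4, 0.5]
grip_width: 0.0262
t: 13.52
ee_pos: [0.6463, -0.0344, 0.1975]
tcp_rot: [-0.001, 0.485, 0.874, -0.0]
ft_force: [0.9, 0.7, -0.1]
grip_width: 0.0267
t 13.53 tcp [ 67.7  20.3 197.5] phi 105.5 D 41.2 A [62.2 40.2] B [73.3  0.5] f [ 0.9  0.7 -0.1] q6 -2.36
95 [[555. 346.]]
100 [[566. 349.]]
105 [[576. 352.]]
110 [[587. 355.]]
```

View pics/s11.png

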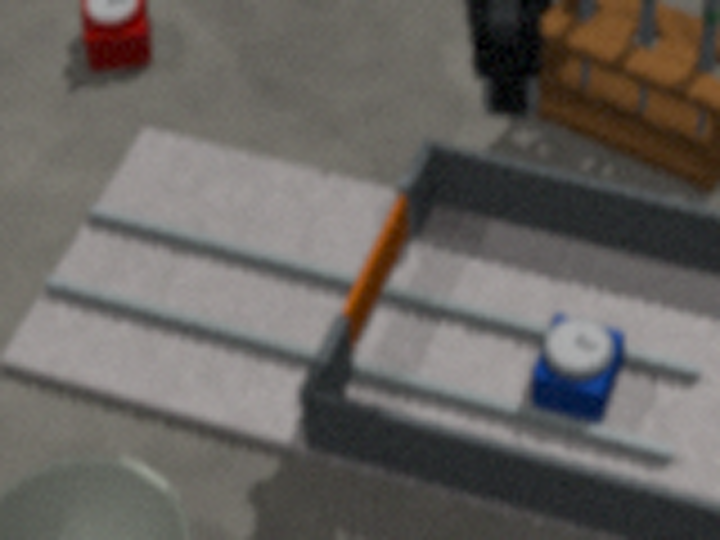

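The flap looks shut (orange strip from (405,200) to (350,335)) and the holder is flat in the lane, dial at (582,347). I'll wait another second, then check the flap and the bystanders before handing in.

```bash
python3 -m crank '[0,0,0,0,0,0,0,0,0,0,0,0,0,0,0,0,0,0,0,0,0,0,0,0,0,0,0,0,0,0]'; python3 -m crank '[0,0,0,0,0,0,0,0,0,0,0,0,0,0,0,0,0,0,0,0,0,0,0,0,0,0,0,0,0,0]';  python3 - <<'E'
from st import *
from fit import *
show()
p=cams.snapshot("scene"); a=p["image"]; b=cv2.imread("pics/scene0.png")[:,:,::-1]
def org(i): 
    i=i.astype(int); m=(i[...,0]>120)&(i[...,0]-i[...,2]>90); m[:, :290]=0; m[:,315:]=0; m[:205]=0;m[260:]=0
    y,x=np.nonzero(m); return m.sum(),x.mean().round(2),y.mean().round(2)
print("flap before/after",org(b),org(a))
for nm,(r0,r1,c0,c1) in dict(bowl=(265,325,205,270),loupe=(300,330,328,356)).items():
    t=b[r0:r1,c0:c1]; r=cv2.matchTemplate(np.ascontiguousarray(a[r0-6:r1+6,c0-6:c1+6]),np.ascontiguousarray(t),cv2.TM_CCOEFF_NORMED); _,v,_,l=cv2.minMaxLoc(r); print(nm,round(v,3),l[0]-6,l[1]-6)
cv2.imwrite("pics/s12.png",a[:,:,::-1])
E
```

```text
t: 14.2
ee_pos: [0.6469, -0.0346, 0.1991]
tcp_rot: [0.0, 0.485, 0.874, 0.0]
ft_force: [0.2, -0.0, 0.4]
grip_width: 0.0268
t: 14.82
ee_pos: [0.6469, -0.0345, 0.1991]
tcp_rot: [0.0, 0.485, 0.874, -0.0]
ft_force: [0.5, 0.0, 0.0]
grip_width: 0.0262
t 14.82 tcp [ 68.3  20.  199.1] phi 105.5 D 40.7 A [62.9 39.6] B [73.8  0.4] f [0.5 0.  0. ] q6 -2.36
flap before/after (np.int64(28), np.float64(301.96), np.float64(227.68)) (np.int64(38), np.float64(302.55), np.float64(226.84))
bowl 0.554 0 0
loupe 0.99 0 0
```

View pics/s12.png

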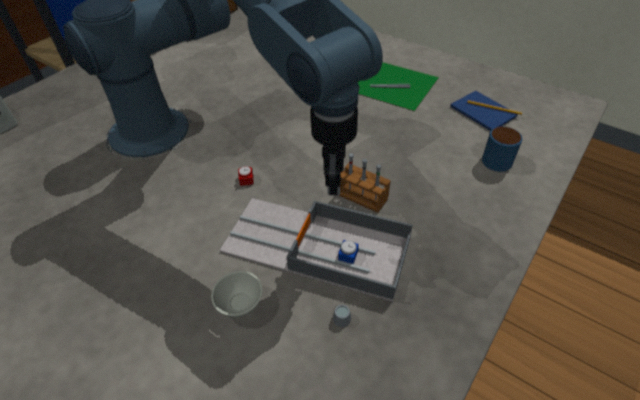

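```bash
python3 -c "
from rig import bot
print(bot.close_job())"
```

```text
the job is handed in; nothing more can be done
None
```

The holder is inside the compartment and the flap has closed behind it. I handed the job in at about 14.9 s, well under the 45 s limit.

**What I did:** One finger swung the flap to roughly 80–90° and held it open. The other finger pushed the holder along the lane from about tray x = -90 mm to about +106 mm. As the holder went in, I closed the jaws and turned the gripper. I then backed the finger 3 mm off the holder and lifted both fingers straight up. With the jaw opening limited to 85 mm, the holder was already moving on the apron before the flap opened, but it only reached the doorway once the flap was wide open.

**Last checks:**
- **Flap:** Two seconds after the fingers were clear, the orange strip was within 1 pixel of its starting position in the scene camera, so it looks fully shut.
- **Holder:** It is flat between the rails, about 10 mm beyond the 95 mm the flap needs to shut freely.
- **Robot:** The gripper is clear at about 0.2 m, with the wrist force near zero. The readings after each move never exceeded about 8 N.
- **Loupe:** It matches its starting picture exactly.
- **Bowl:** It showed no shift, but the match score was weak (0.55). I put that down to the arm's shadow falling on it, and it looks in place in the picture.
- **Stand:** I checked this only by eye; it looks unmoved and upright.

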